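Take a weld gauge off its bent peg and stand it in the slotted block

ROBOT

A 6-joint arm with a two-finger parallel gripper is mounted at the origin on the work surface; the furniture and walls round the work are solid. World frame = base frame: x ahead of the robot, y to its left, z up, the work surface at z = 0. Lengths are in mm, angles in rad, forces in N, time in s.
With the tool pointing down it reaches from about 275 to 725 mm from the base axis. Payload 5.6 kg.
Tool frame: the origin (TCP) lies midway between the tips of the shut fingers; the grasp point (between the pads) lies 19 mm behind it; z points along the fingers, y is the direction in which the jaws open and shut (so a half turn about z gives the same grasp; the last joint's range is limited). The gripper opens to 85 mm and grips with 20 to 120 N. Pads are 22 mm wide; open, the fingers measure 114 mm over their backs; the gripper's body (76 mm by 85 mm) begins 54 mm behind the grasp point. The pads swing forward as they close: fully open they stand 13 mm farther back than shut.
Start: joints at [-0.9, 0.255, 0.108, 0, -1.424, -0.285], TCP at [206.984, -509.559, 231.283] pointing down, gripper open.
Joint ranges: [-2.95, 2.95], [-1.21, 1.97], [-1.09, 1.5], [-2.87, 1.71], [-2.94, -0.07], [-3.05, 3.05]. Speed limits (rad/s): [2.57, 2.57, 3.14, 3.14, 3.14, 3.14].

INTERFACE

Orientations are given as a rotation vector (axis times angle).
In Python, from rig import status, optics, job gives the robot as it stands.
- The arm moves only by the tool drive_tool, never from a script. Its argument "motion" is a list that holds one entry, the list of rows, each a list of 5 numbers: the shift along the tool's x, y, z in m, then the turn about the tool's z in degrees, then the opening, from -1 (shut) to 1 (fully open), so that 0 is half open. In form: [[[x, y, z, yaw, jaw], ...]]. A call has 1 to 8 rows; each row is the pose to reach, as a shift and turn from the pose measured when the call began, along the tool's axes at that moment; what a row does not reach only later rows make up. A row lasts 1/10 s, in which the tool goes at most 50 mm and 8.59 degrees, less where a joint would pass 70% of its speed; a pose out of reach is approached as far as the arm can. A call with a gripper value outside its range is refused whole. The fingers move at their own pace and stop on an object; "squeeze" is the grip in N (left out, the last holds). Time passes only in rows, so rows that repeat a pose let the fingers close. It gives the time, the measured TCP pose, the force and the opening at its end, in the units of the state.
- status.observe(): the state, without advancing time (a new reading comes with each control period).
- optics.camera(name): name is "side" or "top" or "wrist"; returns the picture (420x560x3 uint8, blue, green, red); there is no depth.
- optics.camera_info(name): a dict with "intrinsics" (3x3 intrinsics, pixels), "R" (3x3) and "t" (3): a world point X has camera coordinates R X + t. Camera axes: x right, y down, z forward; pixel columns grow to the right and rows downward; lengths in mm; the calibration is good to about 2 mm. A picture is of the moment at which its call begins: read the wrist's pose just before it. camera_info takes no time and is no camera call; for the wrist camera it gives the pose at the moment of the call.
- job.sign_off(): hands the job in, once; it reports no verdict.
The state is a dict: "time": time; "joint_pos": joint angles; "qvel": joint speeds; "effort": joint torques, N m; "tcp_pos": TCP position; "tcp_rot": TCP orientation; "ft_force": force on the tool from outside, world axes, zero at the start; "torque": the same for the moment, N m; "gripper_width": finger opening in mm.
Only numpy, scipy, OpenCV 4.12 (cv2) and the standard library are available. Lean on these libraries where they do the work, as an engineer would, in place of code of your own. Each camera call takes 0.05 s, during which the arm holds its last target. There are 200 camera calls.

TASK

Take the steel gauge plate off the peg stand: slide it out along the peg, lifting it over the turned-up, ball-ended tip by feel and gently, without straining the peg or the stand. Then stand it upright, fully home in the slot of the steel block, let go of it, and leave the other parts on the bench where they are.

Things in the scene. Friction and masses are not known exactly. Their poses are not given: they have to be found in the camera images.
- gauge: The gauge: an upright plain steel plate 5 mm thick (its own x), 50 mm wide (y), 104 mm high (z), topped by a black grip block 12 mm thick (x), 32 mm wide (y), from 103 to 157 mm above the plate's lower edge. About 0.2 kg. Origin: centre of the plate's lower edge. It hangs by its window on the stand's peg, its x axis along the peg.
- gauge_window (a point): Centre of the gauge's only hole, a rectangular window through the plate, 15 mm wide (y) and 13 mm high (z), 75 mm above the gauge's origin.
- gauge_grip (a point): Middle of the part of the grip block to hold, 137 mm above the gauge's origin; pinch the block across its 12 mm thickness (gauge x) or its 32 mm width (gauge y), from above.
- stand: Peg stand, fixed to the bench: a steel foot 120 mm (x) by 100 mm (y), 12 mm thick, and a round post with a 22 mm thick head, 171 mm high, 45 mm behind the foot's centre (own +x). Origin: centre of the underside of the foot. The peg points along the stand's own -x, towards the robot's side.
- peg_root (a point): Where the peg's axis meets the post's axis, 160 mm above the bench. From here the peg, a 5 mm thick round steel rod, runs level along the stand's -x for 55 mm to the kink. The peg springs up and down about its root (about 6 N per mm at the ball). The gauge starts 30 to 45 mm out from here, its window's upper edge resting on the rod. More than 12 N on stand or peg strains them.
- peg_kink (a point): The kink, where the level part of the peg ends, 55 mm out from the root. From here the tip, the same 5 mm rod, runs straight for 45 mm to the centre of the 10 mm ball at its end. The tip has been knocked about: it turns up by anything from 7 to 42 degrees and to one side by up to 15 degrees, differently every time (not measured), and keeps its shape.
- block: Slotted steel block fixed to the bench, 60 mm (x) by 90 mm (y), 40 mm high. Origin: centre of its underside. In the middle of its top is one upright slot, closed at both ends, along its own y: 8 mm wide (x), 58 mm long (y), 28 mm deep, with a mouth flared to about 16 mm.
- slot_floor (a point): Centre of the slot's floor, 12 mm above the bench. Fully home, the gauge's lower edge rests here.
- clip: Bystander: loose dark piece of angle iron, 40 x 55 x 40 mm. Leave alone.
- drilled: Bystander: loose dark steel block 50 x 62 x 36 mm with a drilled dimple. Leave alone.
Things that resemble listed ones, but are neither listed nor needed, are in the scene too. There is more than one size of the gauge; the job needs the larger.

How it is judged:
By the outcome, as a careful person would: the job done as asked, in the order asked, and still so for the second after the job is handed in, with the robot touching nothing.
It also fails if it takes over 72 s, if anything falls off the work surface, if the arm or the gripper's body presses on something with over 40 N, if the wrist force passes 120 N, or if a joint passes its speed limit or range.

## Working session

There is one attempt and no reset: what is moved stays moved. The work goes in short steps, Python scripts to look and compute and a tool call to move; the robot and the scene stay as the last step left them, time stands still between calls to the robot, and variables do not carry over. Pictures are saved under pics/ and viewed, about 8 in all and at most 12, crops included, and the job is handed in when it is done.

Besides the shell and the picture viewer there is one more tool, called after ">>>" in YAML: its name, and indented under it one key for each argument. drive_tool: Moves the arm, as the interface text tells. Its arguments: {"type":"object","properties":{"motion":{"type":"array"},"squeeze":{"type":"number"}},"required":["motion"]}

```bash
mkdir -p pics; ls; python3 - <<'E'
from rig import status, optics
import cv2,numpy as np
s=status.observe();print(s)
for n in("side","top"):
    im=optics.camera(n);cv2.imwrite(f"pics/{n}0.png",im)
    i=optics.camera_info(n);print(n,np.round(i["intrinsics"],1).tolist(),np.round(i["R"],4).tolist(),np.round(i["t"],1).tolist(), (-np.array(i["R"]).T@i["t"]).round())
a=cv2.imread("pics/side0.png");b=cv2.imread("pics/top0.png")
E
```

```text
pics
{'time': 0.0, 'joint_pos': array([-9.00378300e-01,  2.55761125e-01,  1.06980320e-01, -5.15641510e-04,
       -1.42387616e+00, -2.84602713e-01]), 'qvel': array([-0.00132719, -0.00011989, -0.00123657,  0.00013674,  0.00256533,
        0.00128362]), 'effort': array([-4.48552391e-04, -3.86632061e+01,  2.37938815e+01,  5.36546007e+00,
       -6.17675236e-03,  1.39143363e-07]), 'tcp_pos': array([ 206.85243636, -509.07785091,  230.37250814]), 'tcp_rot': array([ 6.02091033e-01, -3.08294592e+00, -2.96355620e-03]), 'ft_force': array([ 0.85965311, -0.28789516,  0.04148671]), 'torque': array([-0.0125405 , -0.04181555,  0.03877776]), 'gripper_width': 85.1517468891103}
side [[383.7, 0.0, 285.3], [0.0, 383.7, 207.5], [0.0, 0.0, 1.0]] [[-0.9993, 0.0368, -0.0097], [0.0307, 0.6283, -0.7773], [-0.0225, -0.7771, -0.629]] [542.5, 119.6, 896.2] [559. 601. 662.]
top [[379.2, 0.0, 279.1], [0.0, 379.2, 208.4], [0.0, 0.0, 1.0]] [[0.0025, -0.9998, -0.0185], [-0.9948, -0.0007, -0.1015], [0.1015, 0.0187, -0.9947]] [-50.0, 538.8, 998.5] [ 435.  -68. 1047.]
```

View pics/side0.png

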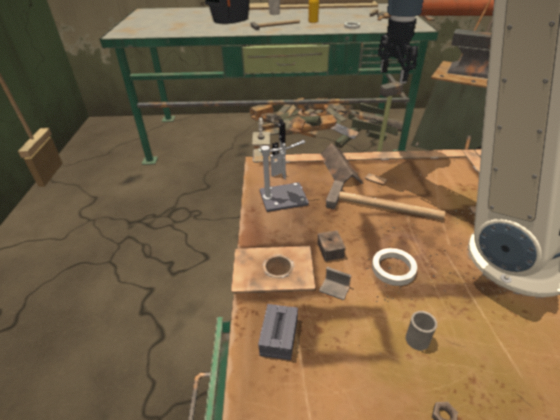

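View pics/top0.png

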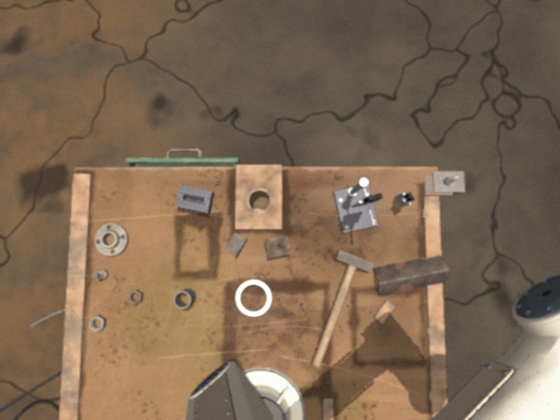

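Side view: the stand is at about (283,170) with the gauge on its peg, and the slotted block at (280,330). Top view: the stand is at (355,205) and the block at (195,199). Something dark at (405,199) could be a second, smaller gauge. Next I'll crop in closer.

```bash
python3 - <<'E'
import cv2,numpy as np
a=cv2.imread("pics/side0.png");b=cv2.imread("pics/top0.png")
c=lambda im,x,y,w,h,s:cv2.resize(im[y:y+h,x:x+w],None,fx=s,fy=s,interpolation=cv2.INTER_CUBIC)
A=c(a,240,110,80,110,5);B=c(b,325,165,100,70,4);C=c(b,165,170,100,67.5.__int__(),4)
m=np.zeros((552,800,3),np.uint8);m[:550,:400]=A;m[:280,400:]=B;m[280:548,400:]=C
cv2.imwrite("pics/m1.png",m)
E
```

```text
(no output)
```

View pics/m1.png

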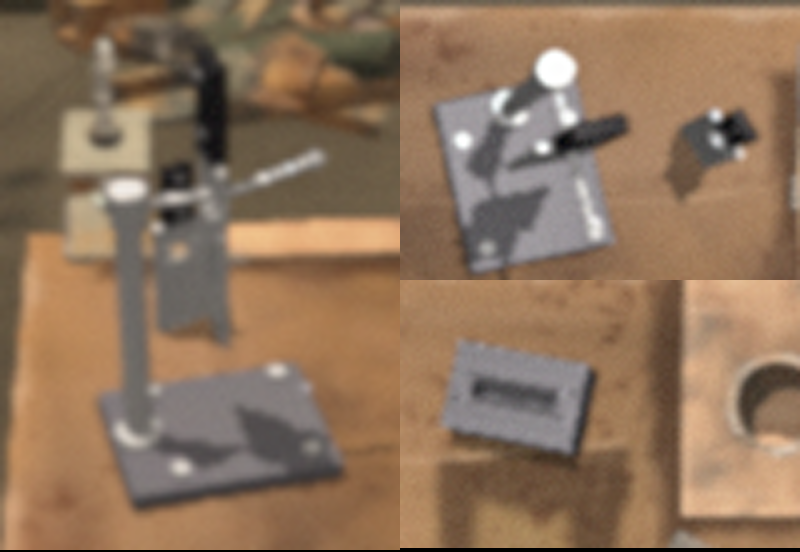

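The peg runs down-image (towards the robot) with a yaw of about 12°. The black grip is at top-crop (590,135), which is (472,199) in the full picture. There is a second, smaller black-gripped gauge near top pixel (406,199) in its own holder. I'll triangulate next.

```bash
cat > h.py <<'E'
import numpy as np,cv2
from rig import status,optics
def ray(i,p):
    K,R,t=(np.array(i[k],float) for k in("intrinsics","R","t"))
    return -R.T@t, R.T@np.linalg.inv(K)@[p[0],p[1],1]
def atz(i,p,z):
    o,d=ray(i,p);return (o+d*(z-o[2])/d[2]).round(1)
def tri(L):
    A=0;b=0;
    for i,p in L:
        o,d=ray(i,p);d=d/np.linalg.norm(d);P=np.eye(3)-np.outer(d,d);A=A+P;b=b+P@o
    x=np.linalg.solve(A,b);return x.round(1)
def proj(i,X):
    K,R,t=(np.array(i[k],float) for k in("intrinsics","R","t"))
    v=K@(R@np.array(X,float)+t);return (v[:2]/v[2]).round(1)
E
python3 - <<'E'
from h import *
T=optics.camera_info("top");S=optics.camera_info("side");W=optics.camera_info("wrist")
t=lambda x,y:(325+(x-400)/4,165+y/4); s=lambda x,y:(240+x/5,110+y/5); t2=lambda x,y:(165+(x-400)/4,170+(y-280)/4)
print("head",tri([(T,t(556,68)),(S,s(127,187))]))
print("foot top corners",[atz(T,t(*p),12) for p in((435,105),(575,75),(612,240),(470,270))])
print("foot side",[atz(S,s(*p),12) for p in((103,400),(305,365),(340,465),(137,495))])
print("grip top",[atz(T,t(*p),220) for p in((552,148),(630,122))])
print("block top",[atz(T,t2(*p),40) for p in((460,340),(592,368),(576,455),(443,425))],"slot",[atz(T,t2(*p),40) for p in((472,388),(557,400))])
print("small",atz(T,t(725,135),100),atz(S,s(175,185),100),tri([(T,t(735,125)),(S,s(175,180))]))
print("griptop tri",tri([(T,t(592,135)),(S,s(212,80))]))
print("ball?",tri([(T,t(592,235)),(S,s(320,155))]))
st=status.observe();print(W, -np.array(W["R"]).T@W["t"],st["tcp_pos"])
cv2.imwrite("pics/w0.png",optics.camera("wrist"))
E
```

```text
head [ 584.2 -249.3  171.1]
foot top corners [array([ 587.8, -199.1,   12. ]), array([ 608.6, -295.4,   12. ]), array([ 495.1, -318. ,   12. ]), array([ 474.6, -221.5,   12. ])]
foot side [array([ 603. , -284.6,   12. ]), array([ 485.4, -313.2,   12. ]), array([ 472.8, -218.2,   12. ]), array([ 583.6, -197.7,   12. ])]
grip top [array([ 533.3, -236.4,  220. ]), array([ 547.7, -279.2,  220. ])]
block top [array([600.8, 218.3,  40. ]), array([581.7, 128.5,  40. ]), array([523., 138.,  40.]), array([543.1, 228.1,  40. ])] slot [array([568.1, 209.2,  40. ]), array([560. , 151.6,  40. ])]
small [ 555.8 -368.7  100. ] [ 558.1 -372.6  100. ] [ 559.9 -373.9  102.9]
griptop tri [ 539.1 -257.1  225. ]
ball? [ 486.  -266.6  176.8]
{'intrinsics': array([[378.21781041,   0.        , 275.04234307],
       [  0.        , 378.21781041, 207.38584815],
       [  0.        ,   0.        ,   1.        ]]), 'R': array([[-0.37569869,  0.92673863,  0.00245249],
       [ 0.8838054 ,  0.35749493,  0.30180358],
       [ 0.27881628,  0.11555473, -0.95336697]]), 't': array([547.97133954, -39.97895075, 379.65270626])} [ 135.35237079 -537.40459957  372.67024956] [ 206.84524942 -509.15789362  230.49015591]
```

View pics/w0.png

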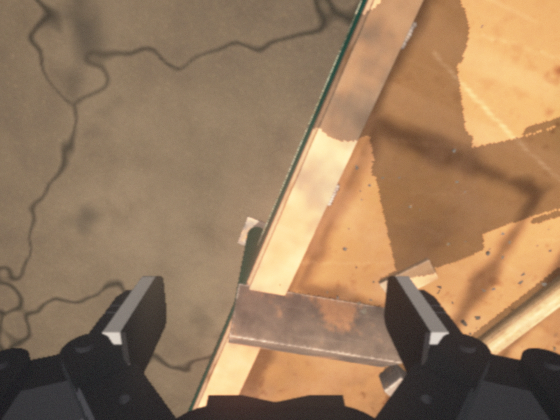

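Candidates for the gauge: the grip on the stand's peg, about (540,-257,225) (top 472,199; side 282,130), and the small gauge in its holder, about (560,-374,103) (top 406,199; side 275,147). I choose the one on the peg because it is the taller and it hangs there. The wrist view only shows the bench edge. I'll move to a viewpoint beside the peg.

>>> drive_tool:
  motion:
    - [[-0.02, 0, -0.05, -8, 1], [-0.06, 0.01, -0.08, -16, 1], [-0.11, 0.015, -0.08, -24, 1], [-0.16, 0.02, -0.08, -32, 1], [-0.205, 0.028, -0.08, -40, 1], [-0.25, 0.034, -0.08, -48, 1], [-0.295, 0.04, -0.08, -56, 1], [-0.335, 0.046, -0.08, -64, 1]]

```text
time: 0.95
tcp_pos: [501.6, -339.1, 310.2]
tcp_rot: [-2.152, 2.289, 0.003]
ft_force: [0.1, -1.8, 0.5]
gripper_width: 85.0
```

>>> drive_tool:
  motion:
    - [[0, 0, 0, -8, 1], [0, 0, 0, -16, 1], [0, 0, 0, -20, 1], [0, 0, 0, -20, 1]]

```text
time: 1.35
tcp_pos: [501.7, -338.9, 309.7]
tcp_rot: [-2.517, 1.879, 0.005]
ft_force: [0.1, -0.8, -0.3]
gripper_width: 85.8
```

```bash
python3 - <<'E'
from h import *
import pickle
s=status.observe();i=optics.camera_info("wrist");im=optics.camera("wrist");cv2.imwrite("pics/w1.png",im)
pickle.dump(i,open("w1.pkl","wb"));print(s["time"],s["tcp_pos"],s["tcp_rot"],s["joint_pos"],s["ft_force"])
print([proj(i,p) for p in((584,-249,171),(530,-259,160),(486,-267,177),(540,-257,238))])
E
```

```text
1.35 [ 501.69351331 -338.87654908  309.68681359] [-2.51702167  1.87894182  0.00472748] [-3.37102227e-01  3.68375955e-01  4.63440624e-01 -1.47982005e-03
 -1.66855360e+00  6.25248995e-01] [ 0.05920307 -0.7709355  -0.26807296]
[array([147.6, 265. ]), array([216.6, 265.2]), array([268.6, 280. ]), array([183.7, 317.8])]
```

View pics/w1.png

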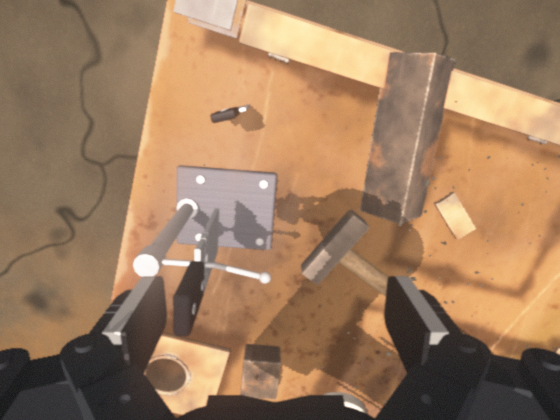

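The wrist view shows the head at (146,266), the kink at about (212,265), the ball at about (265,278) and the grip at about (188,300). Next I'll take a second view with a baseline across the peg.

>>> drive_tool:
  motion:
    - [[-0.04, -0.01, 0, 0, 1], [-0.085, -0.022, 0, 0, 1], [-0.125, -0.034, 0, 0, 1], [-0.145, -0.043, 0, 0, 1], [-0.145, -0.043, 0, 0, 1], [-0.145, -0.043, 0, 0, 1]]

```text
time: 2.0
tcp_pos: [501.9, -187.6, 310.2]
tcp_rot: [-2.514, 1.882, 0.004]
ft_force: [0.2, 0.1, 0.8]
gripper_width: 85.4
```

```bash
python3 - <<'E'
from h import *
import pickle
s=status.observe();i=optics.camera_info("wrist");im=optics.camera("wrist");cv2.imwrite("pics/w2.png",im)
pickle.dump(i,open("w2.pkl","wb"));print(s["time"],s["tcp_pos"],s["tcp_rot"],s["ft_force"])
P=[proj(i,p) for p in((584,-249,171),(530,-259,160),(486,-267,177),(540,-257,238))];print(P)
a=cv2.imread("pics/w1.png")[225:345,130:290]
x0=max(int(P[0][0])-25,0);y0=max(int(P[1][1])-75,0);b=im[y0:y0+130,x0:x0+160];print(x0,y0)
m=np.zeros((600,800,3),np.uint8)
A=cv2.resize(a,None,fx=2.5,fy=2.5,interpolation=2);B=cv2.resize(b,None,fx=5,fy=5,interpolation=2)[:600]
cv2.imwrite("pics/w2c.png",B);cv2.imwrite("pics/w1c.png",cv2.resize(a,None,fx=5,fy=5,interpolation=2))
E
```

```text
2.0 [ 501.90616644 -187.57583831  310.20434146] [-2.51440959  1.88248946  0.00435055] [0.20121694 0.12866998 0.78773347]
[array([187.7,  78.2]), array([265.8,  86.5]), array([329.1,  93.6]), array([243.8,  84.9])]
162 11
```

View pics/w1c.png

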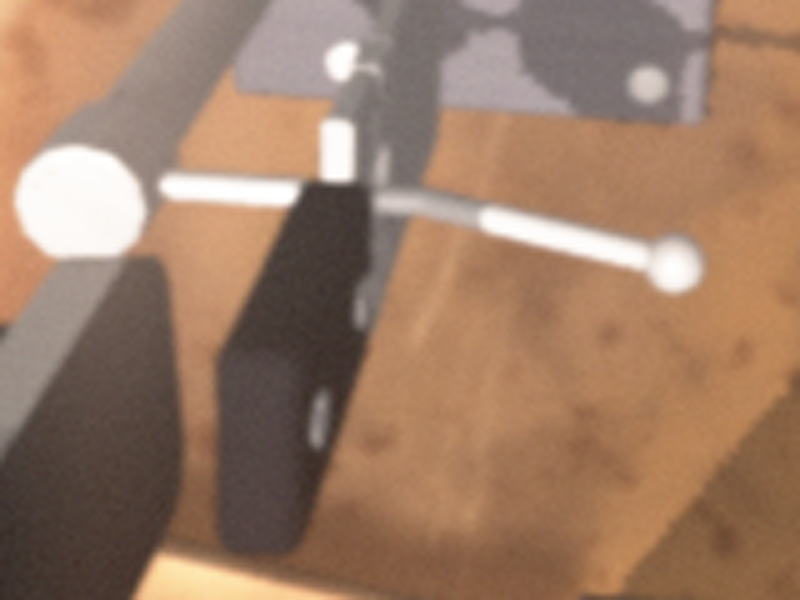

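View pics/w2c.png

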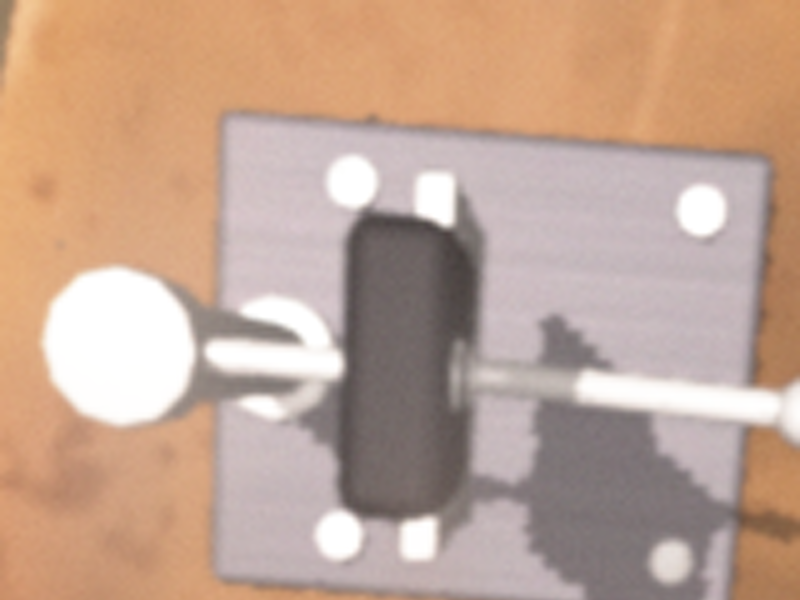

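```bash
cat > m.py <<'E'
from h import *
import pickle
A=pickle.load(open("w1.pkl","rb"));B=pickle.load(open("w2.pkl","rb"))
a=lambda x,y:(130+x/5,225+y/5); b=lambda x,y:(162+x/5,11+y/5)
E
python3 - <<'E'
from m import *
head=tri([(A,a(80,203)),(B,b(118,346))]);ball=tri([(A,a(675,264)),(B,b(803,410))]);grip=tri([(A,a(262,450)),(B,b(395,365))])
print("head",head,"ball",ball,"griptop",grip)
L=[atz(A,a(*p),160) for p in((165,187),(300,193),(393,196))]+[atz(B,b(*p),160) for p in((205,355),(345,363))]
print("rod z160",L)
for p,q in((L[0],L[1]),(L[3],L[4])):print(np.degrees(np.arctan2(*(p-q)[1::-1])))
print("head at 171",atz(A,a(80,203),171),atz(B,b(118,346),171))
print("grip edges z238",[atz(B,b(*p),238) for p in((350,225),(342,505),(395,217),(390,513))])
print("foot yaw",[atz(B,b(*p),12) for p in((222,113),(768,155),(735,600),(215,578))])
# epipolar tip direction
print("ball at z",[ (z,atz(A,a(675,264),z),atz(B,b(803,410),z)) for z in(170,175,180,185)])
E
```

```text
head [ 585.5 -247.2  169.4] ball [ 489.5 -266.2  173.3] griptop [ 541.6 -257.   235.5]
rod z160 [array([ 574.3, -248.7,  160. ]), array([ 552.1, -254.1,  160. ]), array([ 536.8, -258. ,  160. ]), array([ 575.1, -249.1,  160. ]), array([ 555.1, -253.8,  160. ])]
13.671307132195889
13.224551192213575
head at 171 [ 585.2 -248.1  171. ] [ 585.2 -247.2  171. ]
grip edges z238 [array([ 549.7, -269.3,  238. ]), array([ 543.4, -241.2,  238. ]), array([ 545.4, -271.3,  238. ]), array([ 538.2, -241.9,  238. ])]
foot yaw [array([ 608.4, -291.8,   12. ]), array([ 494.2, -316.7,   12. ]), array([ 472.1, -225.1,   12. ]), array([ 587.8, -196.4,   12. ])]
ball at z [(170, array([ 488.5, -264.4,  170. ]), array([ 489.6, -266.2,  170. ])), (175, array([ 489.1, -267. ,  175. ]), array([ 490.3, -266.1,  175. ])), (180, array([ 489.7, -269.7,  180. ]), array([ 490.9, -266. ,  180. ])), (185, array([ 490.4, -272.3,  185. ]), array([ 491.5, -265.9,  185. ]))]
```

>>> drive_tool:
  motion:
    - [[0.04, -0.01, 0, 2, 1], [0.0775, -0.0188, 0.01, 3.6, 1], [0.0775, -0.0188, 0.04, 3.6, 1], [0.0775, -0.0188, 0.07, 3.6, 1], [0.0775, -0.0188, 0.09, 3.6, 1], [0.0775, -0.0188, 0.105, 3.6, 1], [0.0775, -0.0188, 0.111, 3.6, 1], [0.0775, -0.0188, 0.111, 3.6, 1]]

```text
time: 2.85
tcp_pos: [540.8, -257.8, 198.0]
tcp_rot: [2.452, -1.963, -0.007]
ft_force: [1.1, 0.1, -0.0]
gripper_width: 85.8
```

```bash
python3 - <<'E'
from h import *
s=status.observe();print(s["time"],s["tcp_pos"],s["tcp_rot"],s["ft_force"],s["gripper_width"])
r=s["tcp_rot"];print("jaw deg",2*np.degrees(np.arctan2(r[1],r[0]))-90)
i=optics.camera_info("wrist");im=optics.camera("wrist")
print([proj(i,p) for p in((541.8,-256.7,238),(489.8,-266.2,175),(585,-248,171))])
cv2.imwrite("pics/w3.png",im)
E
```

```text
2.85 [ 540.82677244 -257.81695037  197.97954495] [ 2.45155065 -1.96347454 -0.00726088] [ 1.08644240e+00  1.00185712e-01 -1.13338419e-04] 85.75898635327725
jaw deg -167.38326121175578
[array([272.8, 341.3]), array([383. , 260.2]), array([182.5, 251.4])]
```

View pics/w3.png

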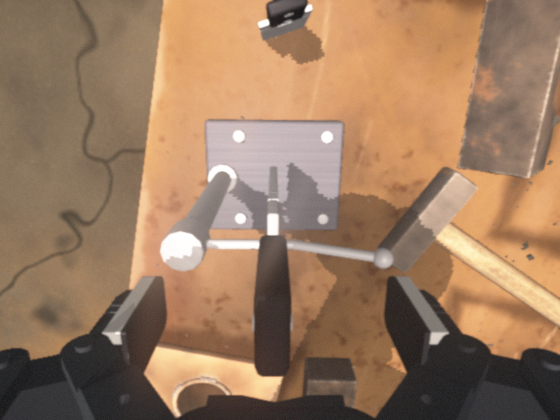

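The grip at about (272,340) sits midway between the fingers, and the ball at (384,259) matches the prediction. I'll close on it.

>>> drive_tool:
  motion:
    - [[0, 0, 0, 0, -1], [0, 0, 0, 0, -1], [0, 0, 0, 0, -1], [0, 0, 0, 0, -1], [0, 0, 0, 0, -1], [0, 0, 0, 0, -1], [0, 0, 0, 0, -1], [0, 0, 0, 0, -1]]
  squeeze: 50

```text
time: 3.7
tcp_pos: [541.4, -258.0, 199.3]
tcp_rot: [2.452, -1.963, -0.004]
ft_force: [0.2, -1.1, 1.6]
gripper_width: 11.2
```

```bash
python3 - <<'E'
from h import *
s=status.observe();print(s["time"],s["tcp_pos"],s["ft_force"],s["torque"],s["gripper_width"])
E
```

```text
3.7 [ 541.41719072 -257.950878    199.2800869 ] [ 0.22903564 -1.05201247  1.58778542] [-0.12289175  0.03516539  0.02585252] 11.209260350211773
```

>>> drive_tool:
  motion:
    - [[0, 0, -0.001, 0, -1], [0, 0, -0.002, 0, -1], [0, 0, -0.003, 0, -1], [0, 0, -0.004, 0, -1], [0, 0, -0.004, 0, -1], [0, 0, -0.004, 0, -1]]

```text
time: 4.3
tcp_pos: [541.4, -257.9, 203.2]
tcp_rot: [2.452, -1.963, -0.004]
ft_force: [0.2, 0.1, -1.3]
gripper_width: 11.4
```

```bash
cat > st.py <<'E'
from h import *
s=status.observe();f=s["ft_force"]
r=s["tcp_rot"];j=np.radians(2*np.degrees(np.arctan2(r[1],r[0]))-90)
p=s["tcp_pos"];d=np.array([-.975,-.222]);n=np.array([.222,-.975])
q=p[:2]-[585.2,-247.7]
print("t",round(s["time"],2),"tcp",p.round(1),"F",f.round(1),"T",s["torque"].round(2),"w",round(s["gripper_width"],1),"jaw",round(np.degrees(j),1),"out",round(q@d,1),"lat",round(q@n,1),"Fout",round(f[:2]@d,1),"Flat",round(f[:2]@n,1))
E
python3 st.py;python3 st.py
```

```text
t 4.3 tcp [ 541.4 -257.9  203.2] F [ 0.2  0.1 -1.3] T [-0.01 -0.01  0.02] w 11.4 jaw -167.4 out 44.9 lat 0.2 Fout -0.2 Flat -0.0
t 4.3 tcp [ 541.4 -257.9  203.2] F [ 0.2  0.1 -1.3] T [-0.01 -0.01  0.02] w 11.4 jaw -167.4 out 44.9 lat 0.2 Fout -0.2 Flat -0.0
```

>>> drive_tool:
  motion:
    - [[0, 0.002, 0, 0, -1], [0, 0.004, 0, 0, -1], [0, 0.006, 0, 0, -1], [0, 0.008, 0, 0, -1], [0, 0.01, 0, 0, -1], [-0.0003, 0.012, -0.0007, 0, -1], [-0.0005, 0.014, -0.0014, 0, -1], [-0.0006, 0.016, -0.0021, 0, -1]]

```text
time: 5.1
tcp_pos: [525.5, -260.8, 205.4]
tcp_rot: [2.452, -1.963, -0.004]
ft_force: [-0.5, -0.5, -1.3]
gripper_width: 11.2
```

```bash
python3 st.py
```

```text
t 5.1 tcp [ 525.5 -260.8  205.4] F [-0.5 -0.5 -1.3] T [ 0.02 -0.05 -0.01] w 11.2 jaw -167.4 out 61.1 lat -0.4 Fout 0.6 Flat 0.4
```

>>> drive_tool:
  motion:
    - [[-0.0001, 0.002, -0.0007, 0, -1], [-0.0003, 0.004, -0.0014, 0, -1], [-0.0004, 0.006, -0.0021, 0, -1], [-0.0006, 0.008, -0.0028, 0, -1], [-0.0007, 0.01, -0.0035, 0, -1], [-0.0009, 0.012, -0.0043, 0, -1], [-0.001, 0.014, -0.005, 0, -1]]

```text
time: 5.8
tcp_pos: [511.5, -263.0, 210.6]
tcp_rot: [2.453, -1.963, -0.004]
ft_force: [0.2, -1.3, -0.9]
gripper_width: 11.1
```

```bash
python3 st.py
```

```text
t 5.8 tcp [ 511.5 -263.   210.6] F [ 0.2 -1.3 -0.9] T [-0.02 -0.01  0.01] w 11.1 jaw -167.4 out 75.2 lat -1.5 Fout 0.0 Flat 1.3
```

>>> drive_tool:
  motion:
    - [[-0.0001, 0.002, -0.0007, 0, -1], [-0.0003, 0.004, -0.0014, 0, -1], [-0.0004, 0.006, -0.0021, 0, -1], [-0.0006, 0.008, -0.0028, 0, -1], [-0.0007, 0.01, -0.0035, 0, -1], [-0.0007, 0.01, -0.0035, 0, -1]]

```text
time: 6.4
tcp_pos: [501.4, -264.6, 214.3]
tcp_rot: [2.452, -1.963, -0.003]
ft_force: [-0.0, 0.2, -1.5]
gripper_width: 11.4
```

```bash
python3 st.py
```

```text
t 6.4 tcp [ 501.4 -264.6  214.3] F [-0.   0.2 -1.5] T [ 0.04 -0.01 -0.02] w 11.4 jaw -167.4 out 85.4 lat -2.2 Fout -0.0 Flat -0.2
```

>>> drive_tool:
  motion:
    - [[0, 0, -0.0007, 0, -1], [0, 0, -0.0014, 0, -1], [0, 0, -0.002, 0, -1], [0, 0, -0.002, 0, -1], [0, 0, -0.002, 0, -1]]

```text
time: 6.9
tcp_pos: [501.5, -264.5, 216.2]
tcp_rot: [2.452, -1.963, -0.004]
ft_force: [-0.5, 0.7, -2.5]
gripper_width: 11.4
```

```bash
python3 st.py
```

```text
t 6.9 tcp [ 501.5 -264.5  216.2] F [-0.5  0.7 -2.5] T [ 0.01 -0.06  0.03] w 11.4 jaw -167.4 out 85.4 lat -2.2 Fout 0.3 Flat -0.8
```

>>> drive_tool:
  motion:
    - [[0, 0, -0.0004, 0, -1], [0, 0, -0.0008, 0, -1], [0, 0, -0.0012, 0, -1], [0, 0, -0.0012, 0, -1], [0, 0, -0.0012, 0, -1]]

```text
time: 7.4
tcp_pos: [501.5, -264.4, 217.1]
tcp_rot: [-2.453, 1.963, 0.004]
ft_force: [1.1, -0.9, -5.5]
gripper_width: 10.9
```

```bash
python3 st.py
```

```text
t 7.4 tcp [ 501.5 -264.4  217.1] F [ 1.1 -0.9 -5.5] T [-0.12 -0.3   0.06] w 10.9 jaw 192.6 out 85.4 lat -2.3 Fout -0.9 Flat 1.1
```

>>> drive_tool:
  motion:
    - [[0, 0, 0.001, 0, -1], [0, 0, 0.002, 0, -1], [0, 0, 0.003, 0, -1], [0, 0, 0.004, 0, -1], [0, 0, 0.005, 0, -1], [0, 0, 0.005, 0, -1], [0, 0, 0.005, 0, -1]]

```text
time: 8.1
tcp_pos: [501.4, -264.4, 212.1]
tcp_rot: [2.452, -1.963, -0.004]
ft_force: [0.0, -0.6, -1.9]
gripper_width: 11.6
```

```bash
python3 st.py
```

```text
t 8.1 tcp [ 501.4 -264.4  212.1] F [ 0.  -0.6 -1.9] T [ 0.03 -0.01 -0.01] w 11.6 jaw -167.4 out 85.4 lat -2.3 Fout 0.1 Flat 0.6
```

>>> drive_tool:
  motion:
    - [[0, 0, 0.0005, 0, -1], [0, 0, 0.001, 0, -1], [0, 0, 0.0015, 0, -1], [0, 0, 0.0018, 0, -1], [0, 0, 0.0018, 0, -1], [0, 0, 0.0018, 0, -1]]

```text
time: 8.7
tcp_pos: [501.4, -264.5, 210.3]
tcp_rot: [2.452, -1.963, -0.004]
ft_force: [-0.2, -0.4, -2.0]
gripper_width: 11.1
```

```bash
python3 st.py
```

```text
t 8.7 tcp [ 501.4 -264.5  210.3] F [-0.2 -0.4 -2. ] T [ 0.02 -0.    0.01] w 11.1 jaw -167.4 out 85.4 lat -2.3 Fout 0.2 Flat 0.3
```

>>> drive_tool:
  motion:
    - [[0, 0, 0.0004, 0, -1], [0, 0, 0.0008, 0, -1], [0, 0, 0.001, 0, -1], [0, 0, 0.001, 0, -1], [0, 0, 0.001, 0, -1]]

```text
time: 9.2
tcp_pos: [501.4, -264.5, 209.3]
tcp_rot: [2.452, -1.963, -0.004]
ft_force: [0.6, 0.4, -2.1]
gripper_width: 11.7
```

```bash
python3 st.py
```

```text
t 9.2 tcp [ 501.4 -264.5  209.3] F [ 0.6  0.4 -2.1] T [0.01 0.05 0.01] w 11.7 jaw -167.4 out 85.4 lat -2.3 Fout -0.6 Flat -0.2
```

>>> drive_tool:
  motion:
    - [[0, 0, 0.0004, 0, -1], [0, 0, 0.0008, 0, -1], [0, 0, 0.001, 0, -1], [0, 0, 0.001, 0, -1], [0, 0, 0.001, 0, -1]]

```text
time: 9.7
tcp_pos: [501.5, -264.5, 208.6]
tcp_rot: [2.452, -1.963, -0.004]
ft_force: [0.2, -0.3, 0.2]
gripper_width: 11.4
```

```bash
python3 st.py; python3 - <<'E'
from h import *
im=optics.camera("side");i=optics.camera_info("side");p=proj(i,(490,-266,175));print(p)
w=optics.camera("wrist");k=optics.camera_info("wrist");q=proj(k,(490,-266,175));print(q)
x,y=int(p[0])-30,int(p[1])-32;u,v=int(q[0])-75,int(q[1])-60;print(x,y,u,v)
A=cv2.resize(im[y:y+60,x:x+40],None,fx=10,fy=10,interpolation=2);B=cv2.resize(w[v:v+150,u:u+100],None,fx=4,fy=4,interpolation=2)
cv2.imwrite("pics/c4.png",np.hstack([A,B]))
E
```

```text
t 9.7 tcp [ 501.5 -264.5  208.6] F [ 0.2 -0.3  0.2] T [0.11 0.3  0.03] w 11.4 jaw -167.4 out 85.4 lat -2.2 Fout -0.1 Flat 0.3
[301.5 141.6]
[298.2 247.9]
271 109 223 187
```

View pics/c4.png

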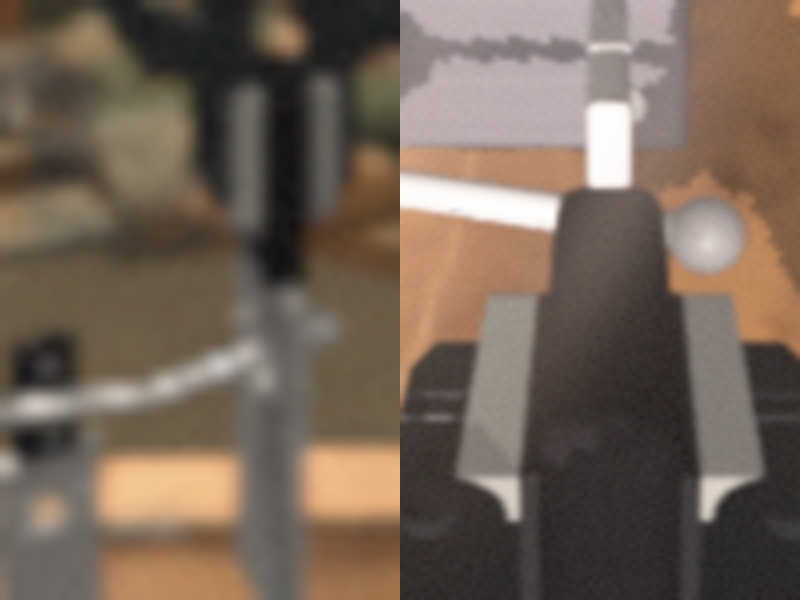

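>>> drive_tool:
  motion:
    - [[0, 0, -0.002, 0, -1], [0, 0, -0.0042, 0, -1], [-0.0001, 0.0015, -0.0047, 0, -1], [-0.0002, 0.003, -0.0051, 0, -1], [-0.0003, 0.0045, -0.0056, 0, -1], [-0.0004, 0.006, -0.0061, 0, -1], [-0.0005, 0.007, -0.0064, 0, -1], [-0.0005, 0.007, -0.0064, 0, -1]]

```text
time: 10.6
tcp_pos: [494.4, -265.6, 215.0]
tcp_rot: [2.452, -1.963, -0.003]
ft_force: [-0.3, -0.0, -1.6]
gripper_width: 11.3
```

```bash
python3 st.py
```

```text
t 10.6 tcp [ 494.4 -265.6  215. ] F [-0.3 -0.  -1.6] T [-0.03  0.02  0.03] w 11.3 jaw -167.4 out 92.5 lat -2.7 Fout 0.3 Flat -0.1
```

>>> drive_tool:
  motion:
    - [[-0.0001, 0.001, -0.0003, 0, -1], [-0.0002, 0.002, -0.0006, 0, -1], [-0.0002, 0.003, -0.0009, 0, -1], [-0.0002, 0.003, -0.0009, 0, -1]]

```text
time: 11.0
tcp_pos: [491.3, -266.1, 216.0]
tcp_rot: [2.452, -1.963, -0.003]
ft_force: [0.2, 0.6, -1.6]
gripper_width: 11.5
```

```bash
python3 st.py
```

```text
t 11.0 tcp [ 491.3 -266.1  216. ] F [ 0.2  0.6 -1.6] T [-0.02 -0.02 -0.  ] w 11.5 jaw -167.4 out 95.6 lat -2.9 Fout -0.3 Flat -0.5
```

>>> drive_tool:
  motion:
    - [[-0.0001, 0.001, -0.0003, 0, -1], [-0.0001, 0.002, -0.0005, 0, -1], [-0.0001, 0.002, -0.0005, 0, -1]]

```text
time: 11.3
tcp_pos: [489.3, -266.5, 216.6]
tcp_rot: [2.452, -1.964, -0.003]
ft_force: [0.2, 0.3, -1.3]
gripper_width: 11.2
```

```bash
python3 st.py
```

```text
t 11.3 tcp [ 489.3 -266.5  216.6] F [ 0.2  0.3 -1.3] T [-0.03 -0.   -0.04] w 11.2 jaw -167.4 out 97.7 lat -3.0 Fout -0.3 Flat -0.3
```

>>> drive_tool:
  motion:
    - [[0, 0.001, 0, 0, -1], [0, 0.002, 0, 0, -1], [0, 0.003, 0, 0, -1], [0, 0.003, 0, 0, -1]]

```text
time: 11.7
tcp_pos: [486.2, -267.2, 216.7]
tcp_rot: [2.452, -1.964, -0.003]
ft_force: [0.1, 0.5, -0.8]
gripper_width: 11.3
```

```bash
python3 st.py
```

```text
t 11.7 tcp [ 486.2 -267.2  216.7] F [ 0.1  0.5 -0.8] T [-0.08 -0.01 -0.03] w 11.3 jaw -167.4 out 100.8 lat -3.0 Fout -0.2 Flat -0.4
```

>>> drive_tool:
  motion:
    - [[0, 0.001, 0, 0, -1], [0, 0.003, 0, 0, -1], [0, 0.005, 0, 0, -1], [0, 0.008, 0, 0, -1], [0, 0.011, 0, 0, -1], [0, 0.015, 0, 0, -1], [0, 0.02, 0, 0, -1], [0, 0.03, 0, 0, -1]]

```text
time: 12.5
tcp_pos: [456.6, -273.8, 216.6]
tcp_rot: [2.453, -1.963, -0.003]
ft_force: [-0.4, -0.6, -0.8]
gripper_width: 11.3
```

```bash
python3 st.py; python3 - <<'E'
from h import *
im=optics.camera("side")
A=cv2.resize(im[100:220,230:390],None,fx=5,fy=5,interpolation=2);cv2.imwrite("pics/c5.png",A)
E
```

```text
t 12.5 tcp [ 456.6 -273.8  216.6] F [-0.4 -0.6 -0.8] T [-0.01  0.06  0.03] w 11.3 jaw -167.4 out 131.2 lat -3.1 Fout 0.5 Flat 0.5
```

View pics/c5.png

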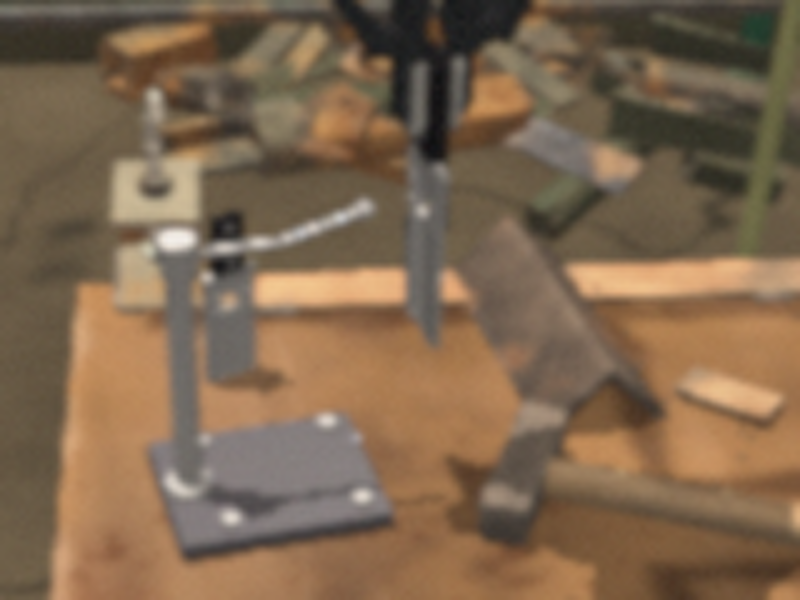

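The gauge is off the peg and the peg is undisturbed. In the crop, the ball is at (365,205) and the gauge hangs upright at (425,230). Next I'll carry it towards the block.

>>> drive_tool:
  motion:
    - [[0, 0.003, -0.02, 0, -1], [-0.015, 0, -0.045, 0, -1], [-0.045, -0.012, -0.055, 0, -1], [-0.08, -0.023, -0.055, 0, -1], [-0.12, -0.035, -0.055, 0, -1], [-0.16, -0.047, -0.055, 0, -1], [-0.2, -0.06, -0.055, 0, -1], [-0.24, -0.072, -0.055, 0, -1]]

```text
time: 13.35
tcp_pos: [472.6, -22.8, 272.5]
tcp_rot: [-2.452, 1.964, 0.003]
ft_force: [0.8, 0.1, -2.5]
gripper_width: 11.5
```

>>> drive_tool:
  motion:
    - [[-0.04, -0.012, 0, 3, -1], [-0.08, -0.024, 0, 6, -1], [-0.12, -0.036, 0, 10, -1], [-0.15, -0.045, 0, 14, -1], [-0.175, -0.053, 0, 18, -1], [-0.19, -0.058, 0, 21, -1], [-0.195, -0.06, 0, 23.6, -1], [-0.195, -0.06, 0, 23.6, -1]]

```text
time: 14.15
tcp_pos: [488.5, 181.1, 272.5]
tcp_rot: [1.999, -2.423, -0.003]
ft_force: [0.3, 0.1, -2.3]
gripper_width: 12.1
```

```bash
python3 st.py; python3 - <<'E'
from h import *
import pickle
i=optics.camera_info("wrist");im=optics.camera("wrist");pickle.dump(i,open("w4.pkl","wb"))
P=np.array([proj(i,p) for p in((600.8,218.3,40),(581.7,128.5,40),(523,138,40),(543.1,228.1,40))]);print(P)
c=P.mean(0).astype(int);x,y=max(c[0]-80,0),max(c[1]-60,0);print(x,y)
cv2.imwrite("pics/c6.png",cv2.resize(im[y:y+120,x:x+160],None,fx=5,fy=5,interpolation=2))
E
```

```text
t 14.15 tcp [488.5 181.1 272.5] F [ 0.3  0.1 -2.3] T [-0.08 -0.   -0.07] w 12.1 jaw -191.0 out -0.9 lat -439.5 Fout -0.3 Flat -0.0
[[176.1 221.1]
 [170.3 132.6]
 [231.  130.7]
 [231.7 219.8]]
122 116
```

View pics/c6.png

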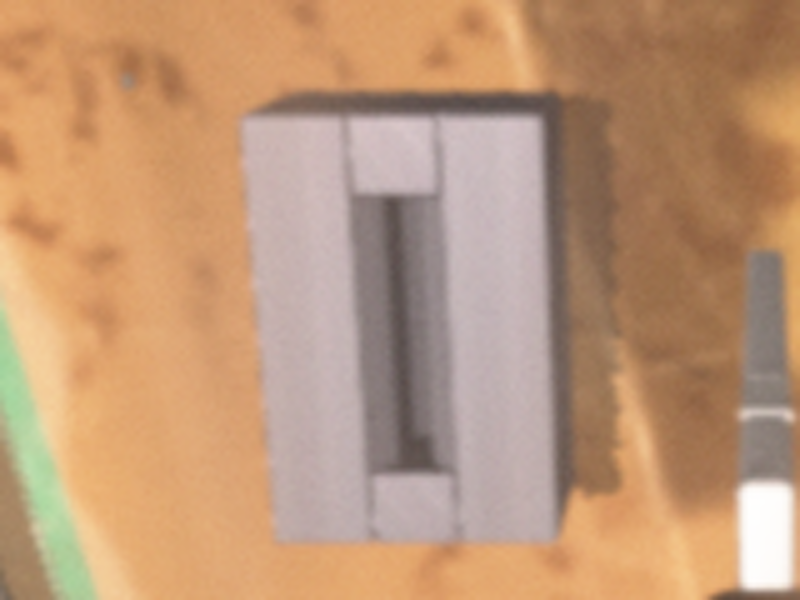

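```bash
python3 - <<'E'
from h import *
import pickle
i=pickle.load(open("w4.pkl","rb"));c=lambda x,y:(122+x/5,116+y/5)
C=np.array([atz(i,c(*p),40) for p in((243,117),(545,115),(556,541),(276,541))]);M=np.array([atz(i,c(*p),40) for p in((353,195),(440,195),(453,472),(370,472))])
for Q in(C,M):
    print(Q[:,:2].tolist(),Q.mean(0)); 
    print("long",[np.degrees(np.arctan2(*(a-b)[1::-1])) for a,b in((Q[0],Q[3]),(Q[1],Q[2]))],"short",[np.degrees(np.arctan2(*(a-b)[1::-1])) for a,b in((Q[0],Q[1]),(Q[3],Q[2]))],np.linalg.norm(Q[0]-Q[3]),np.linalg.norm(Q[0]-Q[1]))
a=np.radians(-191+90);tx=np.array([np.cos(a),np.sin(a)])
b=np.array([488.5,181.1])+25*tx
print("plate corner proj",(proj(i,(*b,154.3))-[122,116])*5,"mid far",(proj(i,(*(b-50*tx),154.3))-[122,116])*5)
print("plate top corner", (proj(i,(*b,154.3+104))-[122,116])*5)
E
```

```text
[[583.2, 134.9], [524.9, 145.9], [542.7, 233.2], [600.6, 221.9]] [562.85  183.975  40.   ]
long [np.float64(-101.3099324740202), np.float64(-101.52433346574658)] short [np.float64(-10.684912400002705), np.float64(-11.043265212969162)] 88.72293953651445 59.32866086471199
[[565.9, 154.0], [548.9, 157.3], [560.3, 214.2], [577.3, 210.8]] [563.1   184.075  40.   ]
long [np.float64(-101.34872446505499), np.float64(-101.32929569718065)] short [np.float64(-10.985497778967588), np.float64(-11.30993247402014)] 57.93271959782314 17.317332358074093
plate corner proj [761.5 241.5] mid far [761.5 576.5]
plate top corner [762.5 475. ]
```

The block crop shows mouth corners at (353,195), (440,195), (453,472) and (370,472). That puts the slot centre at about (563.5,182.5) with a yaw of −11.2°. I'll move over it and go down.

>>> drive_tool:
  motion:
    - [[-0.005, -0.025, 0, 0.2, -1], [-0.012, -0.055, 0, 0.2, -1], [-0.0153, -0.0737, 0.01, 0.2, -1], [-0.0153, -0.0737, 0.04, 0.2, -1], [-0.0153, -0.0737, 0.07, 0.2, -1], [-0.0153, -0.0737, 0.095, 0.2, -1], [-0.0153, -0.0737, 0.105, 0.2, -1], [-0.0153, -0.0737, 0.105, 0.2, -1]]

```text
time: 15.0
tcp_pos: [562.9, 180.7, 166.6]
tcp_rot: [1.994, -2.424, -0.004]
ft_force: [-0.6, -0.2, -1.7]
gripper_width: 11.6
```

```bash
python3 st.py; python3 - <<'E'
from h import *
for k,n in enumerate(("top","side")):
    im=optics.camera(n);i=optics.camera_info(n);p=proj(i,(563,182,50)).astype(int);print(n,p)
    A=cv2.resize(im[p[1]-30:p[1]+30,p[0]-20:p[0]+20],None,fx=10,fy=10,interpolation=2)
    B=A if k==0 else np.hstack([B,A])
cv2.imwrite("pics/c7.png",B)
E
```

```text
t 15.0 tcp [562.9 180.7 166.6] F [-0.6 -0.2 -1.7] T [ 0.01  0.   -0.  ] w 11.6 jaw -191.1 out -73.4 lat -422.7 Fout 0.6 Flat 0.1
top [192 198]
side [277 322]
```

>>> drive_tool:
  motion:
    - [[0, 0, 0.003, 0, -1], [0, 0, 0.006, 0, -1], [0, 0, 0.009, 0, -1], [0, 0, 0.011, 0, -1], [0, 0, 0.011, 0, -1]]

```text
time: 15.6
tcp_pos: [564.2, 181.5, 157.7]
tcp_rot: [-1.996, 2.425, 0.002]
ft_force: [-0.2, -0.8, -2.0]
gripper_width: 11.7
```

```bash
python3 st.py
```

```text
t 15.6 tcp [564.2 181.5 157.7] F [-0.2 -0.8 -2. ] T [ 0.07 -0.03 -0.02] w 11.7 jaw 168.9 out -74.8 lat -423.2 Fout 0.4 Flat 0.7
```

>>> drive_tool:
  motion:
    - [[0, 0, 0.002, 0, -1], [0, 0, 0.004, 0, -1], [0, 0, 0.006, 0, -1], [0, 0, 0.006, 0, -1]]

```text
time: 16.0
tcp_pos: [563.9, 181.4, 151.3]
tcp_rot: [-1.996, 2.426, 0.002]
ft_force: [-0.3, -0.6, -1.3]
gripper_width: 11.6
```

```bash
python3 st.py
```

```text
t 16.0 tcp [563.9 181.4 151.3] F [-0.3 -0.6 -1.3] T [-0.06  0.02  0.03] w 11.6 jaw 168.9 out -74.5 lat -423.1 Fout 0.4 Flat 0.6
```

>>> drive_tool:
  motion:
    - [[0, 0, 0.0015, 0, -1], [0, 0, 0.003, 0, -1], [0, 0, 0.0045, 0, -1], [0, 0, 0.0045, 0, -1]]

```text
time: 16.4
tcp_pos: [563.8, 181.4, 146.5]
tcp_rot: [1.996, -2.426, -0.002]
ft_force: [0.2, 0.3, -2.7]
gripper_width: 11.5
```

```bash
python3 st.py
```

```text
t 16.4 tcp [563.8 181.4 146.5] F [ 0.2  0.3 -2.7] T [ 0.02 -0.02  0.04] w 11.5 jaw -191.1 out -74.4 lat -423.1 Fout -0.2 Flat -0.3
```

>>> drive_tool:
  motion:
    - [[0, 0, 0.002, 0, -1], [0, 0, 0.004, 0, -1], [0, 0, 0.006, 0, -1], [0, 0, 0.006, 0, -1]]

```text
time: 16.8
tcp_pos: [563.6, 181.3, 140.1]
tcp_rot: [1.995, -2.425, -0.003]
ft_force: [0.1, 0.1, -1.4]
gripper_width: 11.2
```

```bash
python3 st.py
```

```text
t 16.8 tcp [563.6 181.3 140.1] F [ 0.1  0.1 -1.4] T [ 0.02  0.03 -0.04] w 11.2 jaw -191.1 out -74.1 lat -423.1 Fout -0.1 Flat -0.1
```

>>> drive_tool:
  motion:
    - [[0, 0, 0.002, 0, -1], [0, 0, 0.004, 0, -1], [0, 0, 0.006, 0, -1], [0, 0, 0.0075, 0, -1], [0, 0, 0.0075, 0, -1]]

```text
time: 17.3
tcp_pos: [563.4, 181.2, 132.3]
tcp_rot: [1.995, -2.425, -0.003]
ft_force: [-0.6, -0.1, -1.2]
gripper_width: 11.1
```

```bash
python3 st.py
```

```text
t 17.3 tcp [563.4 181.2 132.3] F [-0.6 -0.1 -1.2] T [-0.05  0.01  0.07] w 11.1 jaw -191.1 out -74.0 lat -423.0 Fout 0.6 Flat -0.1
```

>>> drive_tool:
  motion:
    - [[0, 0, 0.0007, 0, -1], [0, 0, 0.0014, 0, -1], [0, 0, 0.002, 0, -1], [0, 0, 0.002, 0, -1]]

```text
time: 17.7
tcp_pos: [563.5, 181.2, 130.7]
tcp_rot: [1.995, -2.425, -0.002]
ft_force: [-1.4, -0.4, 1.7]
gripper_width: 11.7
```

```bash
python3 st.py
```

```text
t 17.7 tcp [563.5 181.2 130.7] F [-1.4 -0.4  1.7] T [-0.03  0.35  0.05] w 11.7 jaw -191.1 out -74.1 lat -423.0 Fout 1.4 Flat 0.1
```

>>> drive_tool:
  motion:
    - [[0, 0, 0.0003, 0, -1], [0, 0, 0.0006, 0, -1], [0, 0, 0.0006, 0, -1]]

```text
time: 18.0
tcp_pos: [563.6, 181.2, 130.7]
tcp_rot: [1.996, -2.425, -0.002]
ft_force: [-2.2, 0.2, 4.3]
gripper_width: 11.3
```

```bash
python3 st.py
```

```text
t 18.0 tcp [563.6 181.2 130.7] F [-2.2  0.2  4.3] T [-0.1   0.91  0.01] w 11.3 jaw -191.1 out -74.2 lat -423.0 Fout 2.1 Flat -0.7
```

It has touched the floor at TCP z 130.7 against an expected 130.2. I'll let go and back off upwards.

>>> drive_tool:
  motion:
    - [[0, 0, 0, 0, -0.4], [0, 0, 0, 0, 0], [0, 0, 0, 0, 0.3], [0, 0, 0, 0, 0.3], [0, 0, 0, 0, 0.3]]

```text
time: 18.5
tcp_pos: [563.7, 181.2, 130.5]
tcp_rot: [1.996, -2.425, -0.002]
ft_force: [0.6, -0.5, -0.5]
gripper_width: 55.5
```

>>> drive_tool:
  motion:
    - [[0, 0, -0.02, 0, 0.3], [0, 0, -0.05, 0, 0.3], [0, 0, -0.085, 0, 0.3], [0, 0, -0.12, 0, 0.3], [0, 0.03, -0.14, 0, 0.3], [0, 0.07, -0.15, 0, 0.3], [0, 0.09, -0.15, 0, 0.3], [0, 0.09, -0.15, 0, 0.3]]

```text
time: 19.3
tcp_pos: [473.9, 199.0, 282.2]
tcp_rot: [-1.997, 2.422, 0.002]
ft_force: [0.7, -0.4, 1.3]
gripper_width: 55.3
```

```bash
python3 st.py; python3 - <<'E'
from h import *
i=optics.camera_info("wrist");im=optics.camera("wrist");p=proj(i,(563,182,110));print(p)
s=optics.camera("side");q=proj(optics.camera_info("side"),(563,182,90)).astype(int);print(q)
B=cv2.resize(s[q[1]-45:q[1]+45,q[0]-30:q[0]+30],None,fx=6,fy=6,interpolation=2)
x=max(int(p[0])-65,0);y=max(int(p[1])-120,0);A=im[y:y+180,x:x+146];A=cv2.resize(A,(438,540),interpolation=2)
cv2.imwrite("pics/c8.png",np.hstack([B,A]));print(x,y)
T=optics.camera_info("side");print((proj(T,(563,182,12+157))-q+[30,45])*6,(proj(T,(563,182,40))-q+[30,45])*6)
E
```

```text
t 19.3 tcp [473.9 199.  282.2] F [ 0.7 -0.4  1.3] T [-0.02 -0.02  0.03] w 55.3 jaw 169.0 out 9.3 lat -460.2 Fout -0.6 Flat 0.5
[168.4 181. ]
[277 309]
103 61
[175.2  94.8] [185.4 367.8]
```

View pics/c8.png

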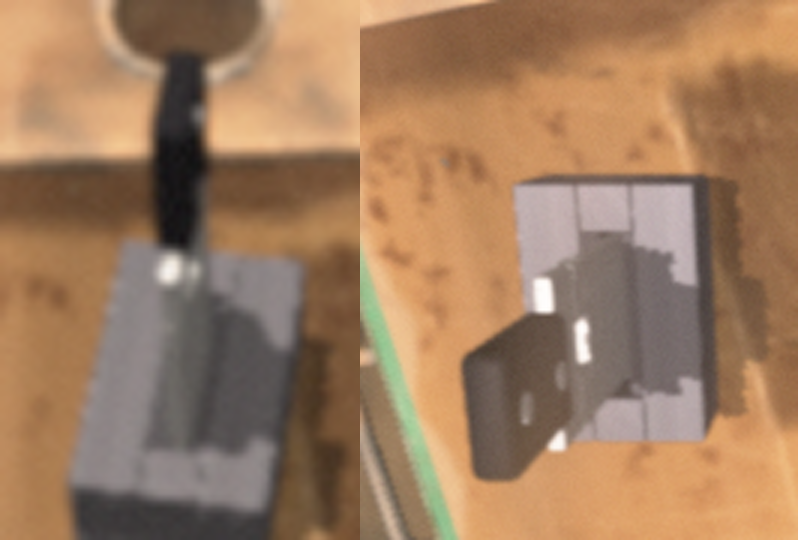

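```bash
python3 - <<'E'
from h import *
i=optics.camera_info("wrist")
print(proj(i,(563.5,181.3,169)),atz(i,(147,199.3),169))
print("block px corner check",[atz(i,(103+(x-360)/3,61+y/3),40) for x,y in((515,183),(697,183),(705,440))])
S=optics.camera_info("side");print("side grip top",atz(S,(247+187/6,264+85/6),169))
print(optics and "shoulders", [atz(i,(103+(x-360)/3,61+y/3),116) for x,y in((542,295),(558,440))])
E
```

```text
[146.4 201.3] [562.7 180.  169. ]
block px corner check [array([583.6, 133.3,  40. ]), array([524.6, 144.8,  40. ]), array([543.1, 232. ,  40. ])]
side grip top [559.7 178.5 169. ]
shoulders [array([560.6, 161.6, 116. ]), array([567.7, 202.5, 116. ])]
```

The grip top measures (562.7,180.0) at the fully-home height, over the slot at (563.5,181), so the gauge is upright and seated. The robot is clear.

```bash
python3 -c "
from rig import job;print(job.sign_off())"
```

```text
the job is handed in; nothing more can be done
None
```

The larger gauge is off the peg and standing upright in the slot of the steel block. I let go of it, backed the gripper off and handed the job in at about 19 s.

- **Taking it off the peg:** I probed the tip up and down before the ball and followed it through the middle of the window. The largest change I felt was about 3.5 N, during the upward probe. Readings while passing the ball showed no contact.
- **Seating:** The gauge touched the floor at TCP height 130.7 mm against 130.2 expected. The last readings before release were 4.3 N up, about 2 N sideways and 0.9 N m. I pressed no further.
- **After release:** The wrist camera put the top of the grip within about 1.5 mm of the position expected for upright and fully home.
- **Disagreements:**
  - The side camera put the grip top about 4 mm away from that position, along both x and y; I put this down to its coarse view.
  - The free play felt at the peg tip was 7.7 mm, against about 5.9 mm expected, so I used the midpoint.
  - The top and wrist cameras differed by about 4 mm on the block's y position; I aimed between them.
- **Not checked:** I did not look again at the other parts on the bench after placing the gauge. Nothing I did should have touched them.

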